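Index the vial carousel to the red-capped vial

TASK

On the hand-turned sample carousel, press the blue indexing plunger in with your fingertips and, keeping it pressed, swing the carousel round one hole so that the red-capped vial comes under the sampling needle, then let the plunger spring back out into that hole. The vials ride along in their pockets: do not touch or lift them, and leave the needle head and the things standing around the sampler alone.

Things in the scene. Friction and masses are not known exactly. Their poses are not given: they have to be found in the camera images.
- axis (a point): Point on the sampler's upright turning axis, on top of the round dark blue-grey carousel plate (210 mm across, its top 64 mm above the bench). Eight black pockets for vials stand on the plate 75 mm from the axis, 45 degrees apart. The sampler is fixed to the bench, but its place and yaw differ from run to run.
- sampler: Fixed base of the sampler, 320 mm across. Origin on the axis at bench height; +x points from the axis to the needle, and the plunger starts at -x. Below the plate it carries a fixed aluminium index ring, 320 mm across, top at 50 mm, with eight steel-bushed holes 45 degrees apart, 145 mm from the axis, one of them at +x.
- plunger_top (a point): Middle of the top of the indexing plunger's round blue button: flat, level, 36 mm across, 120 mm above the bench when out. It stands upright in a steel barrel (35 mm across, top at 94 mm) on an arm of the carousel, 172 mm from the axis, and goes round with the carousel. It starts on the robot's side. A hooked foot carries its round-nosed 10 mm pin from below up into a hole of the index ring.
- plunger (a joint): How far the plunger is pressed down (m): 0 fully out (pin home in a hole, carousel locked), 0.016 bottomed. A spring pushes it up with 4.5 N when out, 9 N at the bottom. The carousel is free from about 0.011 on. Let go between holes, it rides under the ring at about 0.011 and springs into the next hole that comes; the round nose pulls itself into a hole from about 3 mm off.
- carousel (a joint): Angle of the carousel about its upright axis (rad): 0 at the start, where the pin is in a hole; grows anticlockwise seen from above. Holes at every 0.785 (45 degrees). It turns with slight friction (under 1.5 N at the plunger), either way; pin play is about 0.3 degrees each way. Fingertips pressed on the button carry it round by friction.
- needle_tip (a point): Tip of the thin fixed steel sampling needle, 171 mm above the bench, 75 mm from the axis, on the opposite side of the sampler from where the plunger starts. It hangs 12 mm above the cap of the vial that is below it.
- head: Needle head, fixed to the sampler: a steel column 215 mm from the axis, behind the needle, with a thin white arm and a small blue block that carry the needle, 240 mm tall. Origin on the sampler's axis at bench height; its +x points from the axis to the needle and column. Not to be touched.
- vial_red_mid (a point): amber glass sample vial with a red screw cap, 28 mm across, 95 mm tall, standing loose 32 mm deep in one of the carousel's pockets, at the start one place (45 degrees) from the needle, on either side. The point is its centre, half-way up, at 111 mm height. It is the one wanted under the needle.
- vial_green_mid (a point): amber glass sample vial with a green screw cap, 28 mm across, 95 mm tall, standing loose 32 mm deep in the pocket on the other side of the needle from the red one. The point is its centre, half-way up.
- vial_a_mid (a point): amber glass sample vial with a white screw cap, 28 mm across, 95 mm tall, standing loose 32 mm deep in the pocket below the needle at the start. The point is its centre, half-way up.
- vial_b_mid (a point): amber glass sample vial with a white screw cap, 28 mm across, 95 mm tall, standing loose 32 mm deep in another pocket. The point is its centre, half-way up.
- vial_c_mid (a point): amber glass sample vial with a white screw cap, 28 mm across, 95 mm tall, standing loose 32 mm deep in another pocket. The point is its centre, half-way up.
- tin_bottle: bystander: bare aluminium bottle with a white cap, 68 mm across, 170 mm tall, on the bench beside the sampler. Origin: centre of its underside.
- tip_box: bystander: pipette tip box, blue with a clear lid, 82 x 120 x 60 mm, on the bench beside the sampler. Origin: centre of its underside.

How it is judged:
By the outcome, as a careful person would: the job done as asked, in the order asked, and still so for the second after the job is handed in, with the robot touching nothing.
It also fails if it takes over 40 s, if anything falls off the work surface, if the arm or the gripper's body presses on something with over 40 N, if the wrist force passes 120 N, or if a joint passes its speed limit or range.

ROBOT

A 7-joint arm with a two-finger parallel gripper is mounted at the origin on the work surface. World frame = base frame: x ahead of the robot, y to its left, z up, the work surface at z = 0. Lengths are in m, angles in rad, forces in N, time in s.
With the tool pointing down it reaches from about 0.425 to 0.925 m from the base axis. Payload 6.8 kg.
Tool frame: the origin (TCP) lies midway between the tips of the shut fingers; the grasp point (between the pads) lies 19 mm behind it (grip_point_offset is the distance from the TCP to the grasp point, in m); y points along the fingers, x is the direction in which the jaws open and shut, and the axes are right-handed (so a half turn about y gives the same grasp; the last joint's range is limited). The gripper opens to 85 mm and grips with 20 to 120 N. Pads are 22 mm wide; open, the fingers measure 114 mm over their backs; the gripper's body (76 mm by 85 mm) begins 54 mm behind the grasp point. The pads swing forward as they close: fully open they stand 13 mm farther back than shut.
Start: joints at [1.221, 0.477, 0.022, 1.555, -0.011, 1.109, -0.083], TCP at [0.162, -0.655, 0.231] pointing down, gripper open.
Joint ranges: [-2.96, 2.96], [-0.34, 2.1], [-1.41, 1.46], [0.24, 2.44], [-1.37, 4.51], [0.17, 1.92], [-2.96, 2.96]. Speed limits (rad/s): [2.39, 2.39, 3.14, 3.14, 3.14, 3.14, 3.14].

INTERFACE

Orientations are given as a unit quaternion [w, x, y, z].
In Python, from station import get_obs, read_camera, hand_in, grip_point_offset gives the robot as it stands.
- The arm moves only by the tool play_rows, never from a script. Its argument "increments" is a list of rows, each a list of 2 entries, a list of its own where there are three numbers: the shift along the tool's x, y, z in m, then the turn, a rotation vector about the tool's x, y, z in degrees. In form: [[[tx, ty, tz], [ax, ay, az]], ...]. A call has 1 to 20 rows; each row shifts and turns the commanded pose from where the row before left it, along the tool's axes as they then stand; what a row does not reach is not made up. A row lasts 1/12 s, in which the tool goes at most 41.7 mm and 7.16 degrees, less where a joint would pass 70% of its speed; a pose out of reach is approached as far as the arm can. A call with a gripper value outside its range is refused whole. "gripper" is the finger opening in m, from 0 to 0.0854, set as the call begins (left out, the last holds). The fingers move at their own pace and stop on an object; "grip_force" is the grip in N (left out, the last holds). Time passes only in rows, so rows that do not move let the fingers close. It gives the time, the measured TCP pose, the force and the opening at its end, in the units of the state.
- get_obs(): the state, without advancing time (a new reading comes with each control period).
- read_camera(name): name is "side" or "top"; returns a dict with "color" (420x560x3 uint8, red, green, blue), "range_z" (420x560 float32, m along the optical axis (not along the pixel's ray), 0 where there is no reading), "intrinsics" (3x3 intrinsics, pixels), "dist_coeffs" ([k1, k2, p1, p2, k3] as OpenCV has them; the pictures are not rectified), "R" (3x3) and "t" (3): a world point X has camera coordinates R X + t. Camera axes: x right, y down, z forward; pixel columns grow to the right and rows downward; lengths in m; the calibration is good to about 2 mm. A picture is of the moment at which its call begins.
- hand_in(): hands the job in, once; it reports no verdict.
The state is a dict: "t": time; "q": joint angles; "joint_vel": joint speeds; "joint_torque": joint torques, N m; "eef_pos": TCP position; "tool_rot": TCP orientation; "contact_force": force on the tool from outside, world axes, zero at the start; "torque": the same for the moment, N m; "gripper_width": opening from 0.0 (shut) to 1.0 (fully open).
Only numpy, scipy, OpenCV 4.12 (cv2) and the standard library are available. Lean on these libraries where they do the work, as an engineer would, in place of code of your own. Each camera call takes 0.05 s, during which the arm holds its last target. There are 200 camera calls.

## Working session

There is one attempt and no reset: what is moved stays moved. The work goes in short steps, Python scripts to look and compute and a tool call to move; the robot and the scene stay as the last step left them, time stands still between calls to the robot, and variables do not carry over. Pictures are saved under pics/ and viewed, about 8 in all and at most 12, crops included, and the job is handed in when it is done.

Besides the shell and the picture viewer there is one more tool, called as name([rows], argument=value, ...), one row to a line, values as JSON. play_rows: Moves the arm, as the interface text tells. Its arguments: {"type":"object","properties":{"increments":{"type":"array","items":{"type":"array"}},"gripper":{"type":"number"},"grip_force":{"type":"number"}},"required":["increments"]}

```bash
ls; mkdir -p pics
cat > h.py <<'E'
import numpy as np,cv2
from station import get_obs,read_camera
def cloud(c):
    z=c["range_z"];K=np.array(c["intrinsics"],float);h,w=z.shape
    u,v=np.meshgrid(np.arange(w),np.arange(h))
    p=cv2.undistortPoints(np.stack([u,v],-1).reshape(-1,1,2).astype(np.float64),K,np.array(c["dist_coeffs"],float)).reshape(h,w,2)
    P=np.dstack([p*z[...,None],z]); 
    return (P-np.array(c["t"]))@np.array(c["R"])
E
python3 - <<'E'
from h import *
print(get_obs())
ims=[]
for n in("side","top"):
    c=read_camera(n);np.savez(n+"0.npz",P=cloud(c),z=c["range_z"],c=c["color"])
    cv2.imwrite(f"pics/{n}0.png",c["color"][...,::-1])
    print(n,c["R"],c["t"])
E
```

```text
pics
{'t': 0.0, 'q': array([ 1.22091352,  0.47780141,  0.02235194,  1.55643856, -0.01152564,
        1.10931633, -0.08313745]), 'joint_vel': array([ 0.00052714, -0.00051992,  0.00148552, -0.00144075, -0.00049753,
       -0.0007947 ,  0.00062315]), 'joint_torque': array([-8.23574919e-04, -5.96447611e+01,  1.60752878e+00, -2.81188792e+01,
        1.23426921e-02,  9.54771938e-03,  2.45334155e-05]), 'eef_pos': array([ 0.16146177, -0.65479512,  0.23033052]), 'tool_rot': array([ 0.55700696, -0.55627468,  0.4365984 , -0.43552676]), 'contact_force': array([0.68978109, 0.19365551, 0.33063517]), 'torque': array([ 0.0388943 ,  0.04601717, -0.04270989]), 'gripper_width': 1.0012195987242556}
side [[-0.77543074 -0.63140733 -0.00565319]
 [-0.32947124  0.41222845 -0.84942122]
 [ 0.53866119 -0.65680476 -0.52768517]] [0.49353444 0.30615706 0.69680151]
top [[ 0.00564972 -0.9997191   0.02301728]
 [-0.99908602 -0.00661842 -0.04222944]
 [ 0.04236991 -0.02275766 -0.99884277]] [2.99337134e-04 5.75486200e-01 1.28981795e+00]
```

View pics/top0.png

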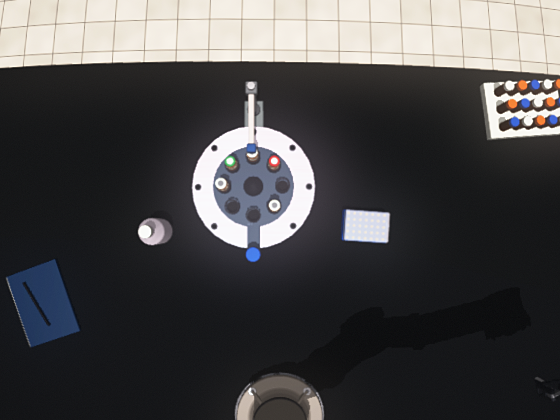

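View pics/side0.png

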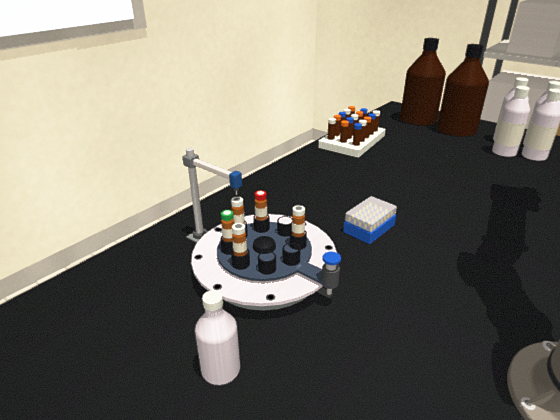

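Top view: the axis is near px (253,186), the blue button near (253,254), and the red cap near (274,161), on the −y side of the needle. So the carousel has to turn anticlockwise (+45°). Next I'll measure these accurately.

Run:
```python
from h import *
from scipy.optimize import least_squares
from scipy.spatial.transform import Rotation as Rn
def circ(p):
    r=least_squares(lambda a:np.hypot(p[:,0]-a[0],p[:,1]-a[1])-a[2],[*p.mean(0),.1],loss='soft_l1',f_scale=.002);return r.x
for n in("top","side"):
    d=np.load(n+"0.npz");P=d["P"];C=d["c"].astype(int);hsv=cv2.cvtColor(d["c"],cv2.COLOR_RGB2HSV);ok=d["z"]>0
    near=ok&(np.hypot(P[...,0]-.57,P[...,1])<.35)
    H,S,V=[hsv[...,i] for i in range(3)]
    blue=near&(H>100)&(H<125)&(S>180)&(V>90)
    b=blue&(abs(P[...,2]-.12)<.006)
    k,l=cv2.connectedComponents(b.astype(np.uint8))
    for i in range(1,k):
        q=P[l==i]
        if len(q)>15: print(n,"blue",len(q),q.mean(0),(q.min(0)+q.max(0))/2,np.ptp(q,0))
    ring=near&(abs(P[...,2]-.05)<.006)&(V>120)
    e=ring&~cv2.erode(ring.astype(np.uint8),np.ones((3,3))).astype(bool)
    q=P[ring][:,:2]; print(n,"ring",ring.sum(),circ(cv2.convexHull(q.astype(np.float32))[:,0].astype(float)))
    for nm,m in(("red",((H<6)|(H>174))&(S>170)&(V>110)),("green",(H>45)&(H<80)&(S>120))):
        m=m&near&(abs(P[...,2]-.157)<.006);q=P[m]; 
        if len(q):print(n,nm,len(q),q.mean(0),np.ptp(q,0))
    for nm,(zz) in(("ring",.05),("bench",0)):
        m=near&(abs(P[...,2]-zz)<.008);print(n,nm,"z",np.median(P[m][:,2]))
o=get_obs();print(Rn.from_quat(o["tool_rot"],scalar_first=True).as_matrix())
```

```text
top ring 5887 [ 0.59470092 -0.03158521  0.26066592]
top red 26 [0.67497208 0.02111965 0.15902922] [0.02215851 0.02163614 0.00716014]
top green 28 [0.67344631 0.12587646 0.15844563] [0.02219274 0.02191581 0.00544504]
top ring z 0.05047000441890583
top bench z 0.0003381542864370713
side blue 173 [0.4492121  0.07358911 0.11957285] [0.45012733 0.07216562 0.11833388] [0.03249579 0.03358165 0.00780419]
side ring 4788 [0.46426527 0.03132658 0.30173062]
side red 53 [0.67330869 0.02556954 0.15655163] [0.02747508 0.0243661  0.00915762]
side green 62 [0.67128646 0.13086147 0.15696744] [0.02709639 0.02648761 0.00942803]
side ring z 0.050079487126942546
side bench z 6.798941596197449e-05
[[ 2.39446744e-01 -5.19937288e-04  9.70909361e-01]
 [-9.70908107e-01  1.56544584e-03  2.39447273e-01]
 [-1.64440358e-03 -9.99998640e-01 -1.29970420e-04]]
```

Run:
```python
from h import *
for n in("top","side"):
    d=np.load(n+"0.npz");P=d["P"];hsv=cv2.cvtColor(d["c"],cv2.COLOR_RGB2HSV);H,S,V=[hsv[...,i] for i in range(3)]
    near=(d["z"]>0)&(np.hypot(P[...,0]-.622,P[...,1]-.074)<.19)
    m=near&(abs(P[...,2]-.05)<.005)&(V>120)
    k,l,st,_=cv2.connectedComponentsWithStats(m.astype(np.uint8));i=1+np.argmax(st[1:,4])
    h=cv2.convexHull(P[l==i][:,:2].astype(np.float32)); (c,ax,an)=cv2.fitEllipse(h);print(n,"ring",c,ax,cv2.minEnclosingCircle(h))
    # holes in ring plane (dark comps within ring)
    r=np.hypot(P[...,0]-c[0],P[...,1]-c[1])
    hm=(near&(r>.125)&(r<.155)&(V<110)&(P[...,2]<.06)&(P[...,2]>.0))
    k,l,st,_=cv2.connectedComponentsWithStats(hm.astype(np.uint8))
    for i in range(1,k):
        if st[i,4]>4:
            q=P[l==i].mean(0);print("  hole",st[i,4],q,np.degrees(np.arctan2(q[1]-c[1],q[0]-c[0])),np.hypot(*(q[:2]-c)))
    b=(d["z"]>0)&(H>100)&(H<125)&(S>150)&(V>60)&(np.hypot(P[...,0]-.45,P[...,1]-.074)<.06)&(P[...,2]>.1)
    q=P[b];print(n,"btn",len(q),q.mean(0),(q.min(0)+q.max(0))/2,np.ptp(q,0),cv2.minEnclosingCircle(q[:,:2].astype(np.float32)))
    for nm,zz in(("cap",.158),("pocket",.09)):
        w=near&(abs(P[...,2]-zz)<.006)&(r<.1)
        k,l,st,_=cv2.connectedComponentsWithStats(w.astype(np.uint8))
        for i in range(1,k):
            if st[i,4]>10:
                q=P[l==i].mean(0);print("  ",nm,st[i,4],q,np.degrees(np.arctan2(q[1]-c[1],q[0]-c[0])),np.hypot(*(q[:2]-c)))
```

```text
top ring (0.6200811266899109, 0.040537361055612564) (0.24803611636161804, 0.30601516366004944) ((0.623124361038208, 0.05684956908226013), 0.15917736291885376)
  hole 8 [0.76700563 0.06970172 0.05059077] 11.227211427043816 0.14979108501231989
  hole 24 [ 0.73482966 -0.05786355  0.00184644] -40.61425288054013 0.151162049639776
  hole 15 [ 0.72808913 -0.02991897  0.05067731] -33.11741945677846 0.12895667069956165
  hole 349 [ 0.59573201 -0.08660696  0.00225004] -100.84131932551543 0.129454845833654
  hole 6 [ 0.51840379 -0.03503412  0.05224951] -143.3784965000934 0.12668594802197658
  hole 12 [ 0.47388119 -0.00061972  0.00268562] -164.2774359648574 0.1518826136514746
top btn 149 [0.45054698 0.07087722 0.12042658] [0.45036157 0.07013562 0.12176636] [0.02987227 0.03196438 0.01564085] ((0.4504697024822235, 0.07054637372493744), 0.017281604930758476)
   cap 34 [0.68947028 0.07251695 0.15855195] 24.74370154818803 0.07640384745311761
   cap 91 [0.6746587  0.02051323 0.15891824] -20.147732244859874 0.058134995464883876
   cap 40 [0.67041929 0.1208197  0.15917586] 57.91170708961874 0.0947585606
[... 2109 characters left out ...]
4350698629
   pocket 72 [0.61867819 0.00992678 0.0907272 ] -95.069037925927 0.06614168768988656
   pocket 12 [0.6830409  0.06679208 0.09098657] -8.760346104685395 0.05920942980302037
   pocket 94 [0.56356587 0.02918442 0.09080075] -142.5877122682688 0.0767437283734435
   pocket 33 [0.62276362 0.07316309 0.08485115] -123.60200567652704 0.0031776775232223724
   pocket 64 [0.66946334 0.13967672 0.09050472] 54.86716637599245 0.07809411554741034
   pocket 91 [0.5408254  0.08180806 0.0908681 ] 175.90080671456028 0.08391147427320005
   pocket 101 [0.61465123 0.15691269 0.09087161] 96.939303549599 0.08170139324165286
   pocket 85 [0.56137449 0.13586707 0.09024892] 136.43688789842 0.08714649192520839
```

play_rows([
  [[-0.0128,0,0.0243],[0,0,0]],
  [[-0.0128,0,0.0243],[0,0,0]],
  [[-0.0128,0,0.0243],[0,0,0]],
  [[-0.0128,0,0.0243],[0,0,0]],
  [[-0.0128,0,0.0243],[0,0,0]],
  [[-0.0128,0,0.0243],[0,0,0]],
  [[-0.0128,0,0.0243],[0,0,0]],
  [[-0.0128,0,0.0243],[0,0,0]],
  [[-0.0128,0,0.0243],[0,0,0]],
  [[-0.0128,0,0.0243],[0,0,0]],
  [[-0.0128,0,0.0243],[0,0,0]],
  [[-0.0128,0,0.0243],[0,0,0]],
  [[-0.0128,0,0.0243],[0,0,0]],
  [[-0.0128,0,0.0243],[0,0,0]],
], gripper=0, grip_force=20)

```text
t: 1.27
eef_pos: [0.4496, -0.3988, 0.231]
tool_rot: [-0.557, 0.557, -0.436, 0.436]
contact_force: [1.2, -0.3, -0.1]
gripper_width: 0.006
```

play_rows([
  [[-0.0254,0,0.0063],[0,0,0]],
  [[-0.0254,0,0.0063],[0,0,0]],
  [[-0.0254,0,0.0063],[0,0,0]],
  [[-0.0254,0,0.0063],[0,0,0]],
  [[-0.0254,0,0.0063],[0,0,0]],
  [[-0.0254,0,0.0063],[0,0,0]],
  [[-0.0254,0,0.0063],[0,0,0]],
  [[-0.0254,0,0.0063],[0,0,0]],
  [[-0.0254,0,0.0063],[0,0,0]],
  [[-0.0254,0,0.0063],[0,0,0]],
  [[-0.0254,0,0.0063],[0,0,0]],
  [[-0.0254,0,0.0063],[0,0,0]],
  [[-0.0254,0,0.0063],[0,0,0]],
  [[-0.0254,0,0.0063],[0,0,0]],
  [[-0.0254,0,0.0063],[0,0,0]],
  [[-0.0254,0,0.0063],[0,0,0]],
  [[0,0,0],[0,0,0]],
  [[0,0,0],[0,0,0]],
])

```text
t: 2.77
eef_pos: [0.4493, 0.0201, 0.2311]
tool_rot: [-0.557, 0.557, -0.435, 0.435]
contact_force: [-0.1, -0.6, 1.0]
gripper_width: 0.0
```

play_rows([
  [[-0.0164,0,0.0045],[0,0,0]],
  [[-0.0164,0,0.0045],[0,0,0]],
  [[-0.0164,0,0.0045],[0,0,0]],
  [[0,0.02,0],[0,0,0]],
  [[0,0.02,0],[0,0,0]],
  [[0,0.02,0],[0,0,0]],
  [[0,0.02,0],[0,0,0]],
  [[0,0.016,0],[0,0,0]],
  [[0,0,0],[0,0,0]],
  [[0,0,0],[0,0,0]],
  [[0,0,0],[0,0,0]],
])

```text
t: 3.68
eef_pos: [0.4515, 0.0693, 0.136]
tool_rot: [0.557, -0.556, 0.436, -0.437]
contact_force: [0.0, 0.3, 0.0]
gripper_width: 0.001
```

Run:
```python
from h import *
o=get_obs();print(o["eef_pos"],o["q"],o["contact_force"])
a=[]
for n in("top","side"):
    c=read_camera(n);X=np.array([o["eef_pos"],[.4502,.071,.12]])
    K=np.array(c["intrinsics"]);uv=cv2.projectPoints(X,cv2.Rodrigues(np.array(c["R"]))[0],np.array(c["t"]),K,np.array(c["dist_coeffs"]))[0][:,0];print(n,uv)
    u,v=uv[1].astype(int);im=c["color"][max(v-50,0):v+50,u-60:u+60,::-1];a.append(cv2.resize(im,(400,int(im.shape[0]*400/120))))
cv2.imwrite("pics/p1.png",np.hstack([cv2.resize(x,(400,333)) for x in a]))
```

```text
[0.45154949 0.06927808 0.13603849] [ 0.08235029  0.27960379 -0.42576934  2.12870197  0.16612618  0.7632113
 -1.77923455] [0.02283067 0.34765922 0.02986883]
top [[252.64639939 253.95298434]
 [252.14215243 254.117993  ]]
side [[332.40036797 249.46962482]
 [332.01293184 256.87948564]]
```

View pics/p1.png

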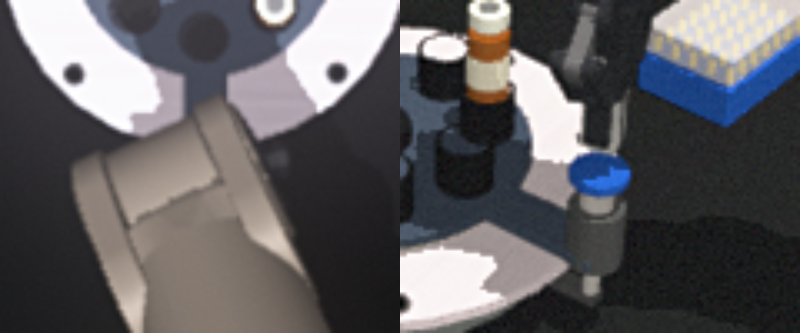

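The fingertips are centred above the button, at side crop px ~(600,160), with nothing near them. Now I press down.

play_rows([
  [[-0.002,0,-0.0009],[0,0,0]],
  [[0,0.004,0],[0,0,0]],
  [[0,0.004,0],[0,0,0]],
  [[0,0.004,0],[0,0,0]],
  [[0,0.003,0],[0,0,0]],
  [[0,0.003,0],[0,0,0]],
  [[0,0.003,0],[0,0,0]],
  [[0,0.003,0],[0,0,0]],
  [[0,0.003,0],[0,0,0]],
  [[0,0.002,0],[0,0,0]],
  [[0,0,0],[0,0,0]],
  [[0,0,0],[0,0,0]],
  [[0,0,0],[0,0,0]],
])

```text
t: 4.87
eef_pos: [0.4494, 0.0715, 0.1065]
tool_rot: [-0.556, 0.557, -0.436, 0.436]
contact_force: [-3.1, -0.6, 8.9]
gripper_width: -0.0
```

play_rows([
  [[0,0.0008,0],[0,0,0]],
  [[0.0018,0,-0.0004],[0,-0.6,0]],
  [[0.00366,0,-0.0008],[0,-1.25,0]],
  [[0.00366,0,-0.0008],[0,-1.25,0]],
  [[0.00366,0,-0.0008],[0,-1.25,0]],
  [[0.00366,0,-0.0008],[0,-1.25,0]],
  [[0.00366,0,-0.0008],[0,-1.25,0]],
  [[0.00366,0,-0.0008],[0,-1.25,0]],
  [[0.00366,0,-0.0008],[0,-1.25,0]],
  [[0.0018,0,-0.0004],[0,-0.65,0]],
  [[0,0,0],[0,0,0]],
  [[0,0,0],[0,0,0]],
])

```text
t: 5.87
eef_pos: [0.4522, 0.0413, 0.1056]
tool_rot: [-0.592, 0.593, -0.386, 0.386]
contact_force: [-3.7, -1.1, 8.9]
gripper_width: -0.002
```

Run:
```python
from h import *
o=get_obs();p=o["eef_pos"];print(p,o["q"],o["contact_force"],np.degrees(np.arctan2(-(p[1]-.0735),-(p[0]-.6222))),np.hypot(p[0]-.6222,p[1]-.0735))
c=read_camera("side");cv2.imwrite("pics/p2.png",cv2.resize(c["color"][170:320,180:400,::-1],None,fx=3.4,fy=3.4))
```

```text
[0.45218572 0.04130925 0.10562143] [ 0.14923461  0.33083418 -0.43938843  2.15554633  0.2175652   0.69770594
 -1.59203736] [-3.73286087 -1.11250144  8.89155091] 10.721546315759493 0.17303496745436356
```

View pics/p2.png

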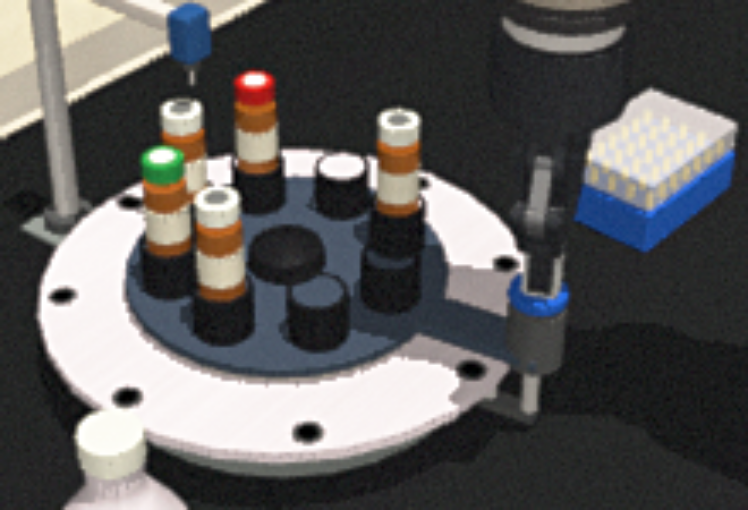

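It works: the carousel has turned about 10° with the tips centred on the button, and the vials are undisturbed. I'll carry on round.

play_rows([
  [[0.0018,0,-0.0004],[0,-0.6,0]],
  [[0.00366,0,-0.0008],[0,-1.25,0]],
  [[0.00366,0,-0.0008],[0,-1.25,0]],
  [[0.00366,0,-0.0008],[0,-1.25,0]],
  [[0.00366,0,-0.0008],[0,-1.25,0]],
  [[0.00366,0,-0.0008],[0,-1.25,0]],
  [[0.00366,0,-0.0008],[0,-1.25,0]],
  [[0.00366,0,-0.0008],[0,-1.25,0]],
  [[0.00366,0,-0.0008],[0,-1.25,0]],
  [[0.00366,0,-0.0008],[0,-1.25,0]],
  [[0.00366,0,-0.0008],[0,-1.25,0]],
  [[0.00366,0,-0.0008],[0,-1.25,0]],
  [[0.00366,0,-0.0008],[0,-1.25,0]],
  [[0.00366,0,-0.0008],[0,-1.25,0]],
  [[0.00366,0,-0.0008],[0,-1.25,0]],
  [[0.00366,0,-0.0008],[0,-1.25,0]],
  [[0.00366,0,-0.0008],[0,-1.25,0]],
  [[0.0018,0,-0.0004],[0,-0.65,0]],
  [[0,0,0],[0,0,0]],
  [[0,0,0],[0,0,0]],
])

```text
t: 7.58
eef_pos: [0.4749, -0.0185, 0.1055]
tool_rot: [-0.652, 0.654, -0.271, 0.27]
contact_force: [-5.0, -2.4, 8.7]
gripper_width: -0.001
```

```bash
cat > s.py <<'E'
import sys
from h import *
from scipy.spatial.transform import Rotation as Rn
o=get_obs();p=o["eef_pos"];print(p,o["q"],o["contact_force"],np.degrees(np.arctan2(-(p[1]-.0735),-(p[0]-.6222))),np.hypot(p[0]-.6222,p[1]-.0735))
print(Rn.from_quat(o["tool_rot"],scalar_first=True).as_matrix().round(4))
c=read_camera("side");P=cloud(c);cv2.imwrite(f"pics/{sys.argv[1]}.png",cv2.resize(c["color"][170:320,180:400,::-1],None,fx=3.4,fy=3.4))
w=((abs(P[...,2]-.158)<.006)&(np.hypot(P[...,0]-.6222,P[...,1]-.0735)<.1)).astype(np.uint8)
k,l,st,_=cv2.connectedComponentsWithStats(w)
for i in range(1,k):
    if st[i,4]>30:
        q=P[l==i].mean(0);m=c["color"][l==i].mean(0);print("cap",st[i,4],q,m,np.degrees(np.arctan2(q[1]-.0735,q[0]-.6222)))
hsv=cv2.cvtColor(c["color"],cv2.COLOR_RGB2HSV);H,S,V=[hsv[...,i] for i in range(3)]
b=(H>100)&(H<125)&(S>150)&(V>60)&(abs(np.hypot(P[...,0]-.6222,P[...,1]-.0735)-.172)<.03)&(P[...,2]>.09)&(P[...,2]<.13)&(P[...,0]<.6)
q=P[b];print("btn",len(q),(q.min(0)+q.max(0))/2,q[:,2].max(),np.median(q[:,2]))
E
python3 s.py p3
```

```text
[ 0.47488972 -0.01846811  0.10545416] [ 0.32159337  0.37025094 -0.49158384  2.10601856  0.26262529  0.72573205
 -1.12506126] [-4.99700692 -2.36027704  8.68023773] 31.977177791505717 0.17366188452322376
[[ 7.075e-01 -2.300e-03  7.067e-01]
 [-7.067e-01 -1.900e-03  7.075e-01]
 [-3.000e-04 -1.000e+00 -2.900e-03]]
cap 80 [0.69415589 0.05793773 0.15782368] [209.425   98.05    91.7125] -12.203693327147606
cap 86 [0.60422467 0.00272007 0.15765786] [213.29069767 211.76744186 199.93023256] -104.24963172363404
cap 93 [0.68485254 0.11461299 0.15794617] [211.78494624 210.19354839 198.21505376] 33.273135458134256
cap 108 [0.63843851 0.14799979 0.1575997 ] [107.5462963  179.58333333 118.25      ] 77.70372480547005
cap 113 [0.5822576  0.13841203 0.15801058] [210.69911504 209.18584071 197.69911504] 121.6052802975039
btn 93 [ 0.47706668 -0.01486991  0.10185003] 0.10674500363401888 0.10410900939293621
```

play_rows([
  [[0.0016,0,-0.0008],[0,-0.6,0]],
  [[0.0036,0,-0.0012],[0,-1.25,0]],
  [[0.0036,0,-0.0012],[0,-1.25,0]],
  [[0.00366,0,-0.0008],[0,-1.25,0]],
  [[0.00366,0,-0.0008],[0,-1.25,0]],
  [[0.00366,0,-0.0008],[0,-1.25,0]],
  [[0.00366,0,-0.0008],[0,-1.25,0]],
  [[0.00366,0,-0.0008],[0,-1.25,0]],
  [[0.00366,0,-0.0008],[0,-1.25,0]],
  [[0.00366,0,-0.0008],[0,-1.25,0]],
  [[0.00366,0,-0.0008],[0,-1.25,0]],
  [[0.0018,0,-0.0004],[0,-0.65,0]],
  [[0,0,0],[0,0,0]],
  [[0,0,0],[0,0,0]],
])

```text
t: 8.8
eef_pos: [0.5006, -0.0511, 0.1058]
tool_rot: [-0.68, 0.682, -0.19, 0.19]
contact_force: [-2.7, -3.1, 8.1]
gripper_width: -0.003
```

```bash
python3 s.py p4
```

```text
[ 0.50055574 -0.05112498  0.10576379] [ 0.41073351  0.41552547 -0.52678444  2.0434495   0.30246429  0.75765069
 -0.84624544] [-2.72051533 -3.1326721   8.09166457] 45.69344544171824 0.1741514006401313
[[ 8.552e-01 -6.000e-04  5.183e-01]
 [-5.183e-01 -1.800e-03  8.552e-01]
 [ 5.000e-04 -1.000e+00 -1.900e-03]]
cap 83 [6.22133300e-01 3.44781451e-04 1.57645294e-01] [212.43373494 210.97590361 199.21686747] -90.0522402847192
cap 88 [0.695962   0.07595958 0.15769769] [182.09090909  74.25        67.68181818] 1.9098118844955922
cap 98 [0.67376045 0.12824024 0.15773671] [211.15306122 209.14285714 197.10204082] 46.71338695695855
cap 108 [0.6208647  0.14997779 0.1580542 ] [108.68518519 182.25       119.75      ] 91.0002825846451
cap 114 [0.56798256 0.12743124 0.15787466] [211.92982456 210.16666667 198.22807018] 135.1516245105789
btn 92 [ 0.50340081 -0.04706846  0.10917702] 0.1205630211059335 0.10445417181266771
```

View pics/p4.png

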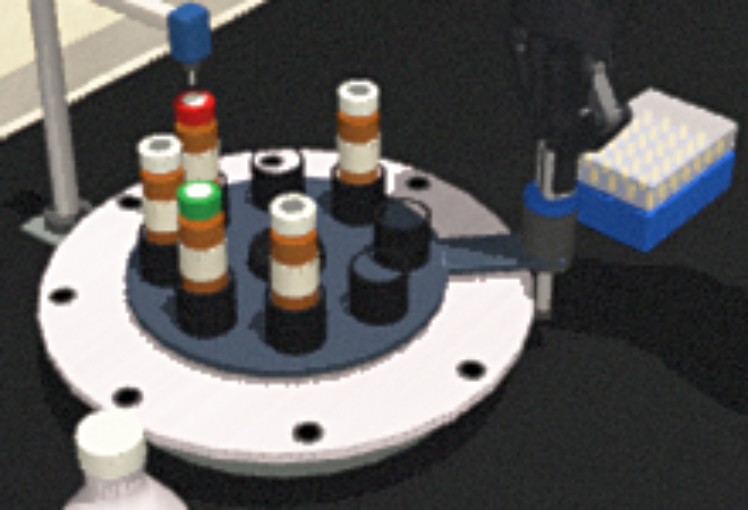

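The red cap (px ~195,105) is now within 0.5 mm of where the white cap under the needle started, so the turn is about 45°. I'll lift straight up to release the plunger.

play_rows([
  [[0,-0.002,0],[0,0,0]],
  [[0,-0.002,0],[0,0,0]],
  [[0,-0.002,0],[0,0,0]],
  [[0,-0.002,0],[0,0,0]],
  [[0,-0.003,0],[0,0,0]],
  [[0,-0.003,0],[0,0,0]],
  [[0,-0.004,0],[0,0,0]],
  [[0,-0.008,0],[0,0,0]],
  [[0,-0.012,0],[0,0,0]],
  [[0,-0.015,0],[0,0,0]],
  [[0,-0.02,0],[0,0,0]],
  [[0,-0.02,0],[0,0,0]],
  [[0,-0.02,0],[0,0,0]],
  [[0,0,0],[0,0,0]],
  [[0,0,0],[0,0,0]],
  [[0,0,0],[0,0,0]],
  [[0,0,0],[0,0,0]],
])

```text
t: 10.27
eef_pos: [0.4999, -0.0496, 0.2178]
tool_rot: [-0.681, 0.681, -0.19, 0.189]
contact_force: [-0.0, 0.7, -0.3]
gripper_width: -0.002
```

```bash
python3 s.py p5
```

```text
[ 0.49994884 -0.04955534  0.21778914] [ 0.47676361  0.26177278 -0.5836347   1.94322979  0.17139086  0.98670687
 -0.72985278] [-0.03070903  0.7331456  -0.2929106 ] 45.187829873479025 0.1734588279224015
[[ 8.559e-01 -1.500e-03  5.171e-01]
 [-5.171e-01  2.000e-04  8.559e-01]
 [-1.400e-03 -1.000e+00 -6.000e-04]]
cap 81 [6.22151106e-01 3.19356956e-04 1.57805582e-01] [185.28395062 183.59259259 171.16049383] -90.03828096094436
cap 85 [0.69603627 0.0756769  0.1575139 ] [185.29411765  77.43529412  70.75294118] 1.6887482365176427
cap 96 [0.6738633  0.12844458 0.15784931] [212.80208333 210.86458333 198.73958333] 46.76294811944947
cap 105 [0.62099144 0.14979416 0.15810688] [108.72380952 182.44761905 119.57142857] 90.90753641275339
cap 114 [0.56834404 0.12729814 0.15783556] [210.81578947 209.38596491 197.68421053] 135.03077270047666
btn 146 [ 0.50238896 -0.04828905  0.10814946] 0.12247201730006153 0.11972114117516824
```

View pics/p5.png

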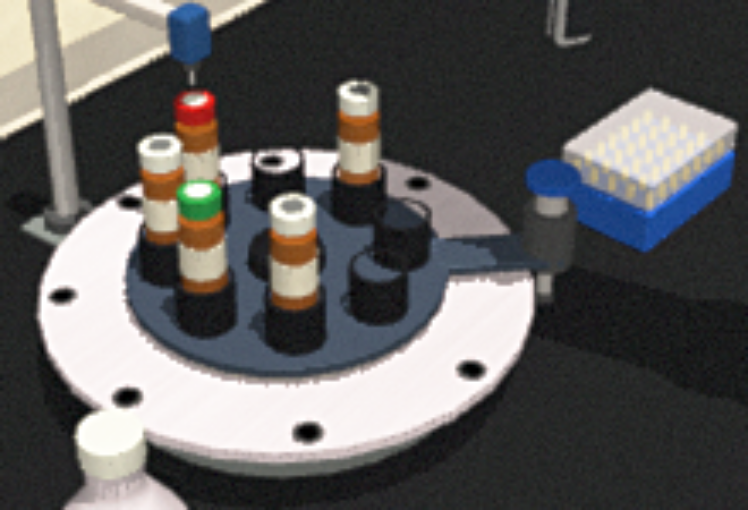

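The button (px ~555,180) is fully out: its top reads 0.1197 m, against 0.120 m nominal and about 0.109 m if it were riding under the ring. The red vial stands under the needle (px ~195,105), and the tool is clear. I'll hand in.

```bash
python3 -c "
from station import hand_in
print(hand_in())"
```

```text
the job is handed in; nothing more can be done
None
```

The red-capped vial is now under the needle and the plunger has sprung back out into that hole. The job is handed in.

I pressed the blue button about 14 mm with shut fingertips, at about 9 N. Keeping it pressed, I swung the carousel 45° anticlockwise, then lifted straight off at about 10 s on the clock.

Last checks:
- **Vial:** the red cap is within about 0.5 mm of where the white cap under the needle started.
- **Plunger:** the button top is at 0.1197 m, which is fully out. It would read about 0.109 m if it were riding between holes.
- **Vials:** all five still stand at their original height.
- **Robot:** the gripper is about 0.1 m above the button and measures no contact force beyond noise.

No final check disagreed. During the swing I saw a sideways force of up to 5.5 N on the fingertips. I eased it by shifting slightly outward, and the last picture during the swing showed the tips still on the button. I did not re-measure the bottle, the tip box or the needle head. The last picture shows nothing out of place there, though only the tops of the bottle and head are in view.

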